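# Clear the panel and line up the printing block over its outline

### The job

The white panel is about to be block-printed. Wipe all four clay chips off it with the scraper block (chips must not be touched by the robot itself or by the printing block), then set the scraper down on the table, clear of the panel. Then lift the yellow-handled printing block over the row of tubs and finish while still holding it level about 1 cm above the blue outline on the panel, centred on it and squared up with it, for a last check before printing: the inked block must never touch the panel, is not put down or let go, and everything else stays where it is.

Things in the scene. Friction and masses are not known exactly. Their poses are not given: they have to be found in the camera images.
- panel: white-topped plywood panel, fixed flat on the table, 170 (x) by 220 (y) by 24 mm thick; origin: centre of its underside; z up, y along its long side. A blue rectangle is drawn in the middle of its top, long side along y. The table is clear for at least 100 mm on the panel's robot side (-x), so chips may be wiped off there.
- outline (a point): middle of the blue outline, on the panel's top face (24 mm above the table); axes as the panel's. The outline is 66 by 96 mm inside its lines, 3 mm more all round than the printing face
- chip0: loose chip of dried clay, terracotta brown, about 20 x 17 x 12 mm, 10 g; lies on the panel at the start; origin at its middle (6 mm above what it lies on)
- chip1: loose chip of dried clay, terracotta brown, about 20 x 17 x 12 mm, 10 g; lies on the panel at the start; origin at its middle (6 mm above what it lies on)
- chip2: loose chip of dried clay, terracotta brown, about 20 x 17 x 12 mm, 10 g; lies on the panel at the start; origin at its middle (6 mm above what it lies on)
- chip3: loose chip of dried clay, terracotta brown, about 20 x 17 x 12 mm, 10 g; lies on the panel at the start; origin at its middle (6 mm above what it lies on)
- scraper: scraper block, loose, about 250 g. Orange foot 30 (x) by 140 (y) by 30 mm high with a black rubber sole; on it, centred, a wooden handle bar 24 (x) by 80 (y) mm, rising from 30 to 76 mm above the sole, gripped across its 24 mm. Origin: centre of the sole (underside); y along the long side, x is the wiping direction (either way). At the start it stands upright on the table to the left of the panel
- yellow_block: the yellow-handled printing block, loose, about 250 g. Flat base 60 (x) by 90 (y) by 24 mm, black rubber printing face below and wood above; on it, centred, a yellow handle bar 24 (x) by 60 (y) mm, rising from 24 to 70 mm above the face, to be gripped across its 24 mm. Origin: centre of the printing face (underside); z up; y along the long side. A half turn makes no difference.
- blue_block: bystander of the same shape: the blue-handled printing block, loose, about 250 g. Flat base 60 (x) by 90 (y) by 24 mm, black rubber printing face below and wood above; on it, centred, a blue handle bar 24 (x) by 60 (y) mm, rising from 24 to 70 mm above the face, to be gripped across its 24 mm. Origin: centre of the printing face (underside); z up; y along the long side. A half turn makes no difference.
- tub_a: yellow plastic rinsing tub, loose, empty, open on top, 92 mm across at the rim, 68 mm at the foot, 88 mm high; one of three standing in a row between the printing blocks and the panel; origin: centre of the underside
- tub_b: red plastic rinsing tub, loose, empty, open on top, 92 mm across at the rim, 68 mm at the foot, 88 mm high; one of three standing in a row between the printing blocks and the panel; origin: centre of the underside
- tub_c: green plastic rinsing tub, loose, empty, open on top, 92 mm across at the rim, 68 mm at the foot, 88 mm high; one of three standing in a row between the printing blocks and the panel; origin: centre of the underside
- roller: ink roller lying on the table beyond the panel to the left, black drum 36 mm thick and 100 mm long, grey handle; loose bystander; origin under the middle of its drum
- brush_pot: green pot with paint brushes, 80 mm across, 95 mm high, brushes to about 195 mm; loose bystander on the far side of the table; origin: centre of its underside
- bottle: green glue bottle with a pale label and blue cap, 56 mm across, 140 mm high; loose bystander on the far side; origin: centre of its underside
Things that resemble listed ones, but are neither listed nor needed, are in the scene too. Leave any purple look-alike of the yellow_block alone.

How it is judged:
By the outcome, as a careful person would: the job done as asked, in the order asked, and still so for the second after the job is handed in, while the arm keeps its last pose, push and grip.
It also fails if it takes over 62 s, if anything falls off the work surface, if the arm or the gripper's body presses on something with over 40 N, if the wrist force passes 120 N, or if a joint passes its speed limit or range.

### The arm

A 6-joint arm with a two-finger parallel gripper is mounted at the origin on the work surface. World frame = base frame: x ahead of the robot, y to its left, z up, the work surface at z = 0. Lengths are in m, angles in rad, forces in N, time in s.
With the tool pointing down it reaches from about 0.3 to 0.875 m from the base axis. Payload 4.2 kg.
Tool frame: the origin (TCP) lies midway between the tips of the shut fingers; the grasp point (between the pads) lies 19 mm behind it; x points along the fingers, z is the direction in which the jaws open and shut, and the axes are right-handed (so a half turn about x gives the same grasp; the last joint's range is limited). The gripper opens to 85 mm and grips with 20 to 120 N. Pads are 22 mm wide; open, the fingers measure 114 mm over their backs; the gripper's body (76 mm by 85 mm) begins 54 mm behind the grasp point. The pads swing forward as they close: fully open they stand 13 mm farther back than shut.
Start: joints at [1.197, 0.32, 1.565, -0, 1.257, -0.02], TCP at [0.199, 0.539, 0.231] pointing down, gripper open.
Joint ranges: [-3.11, 3.11], [-0.84, 2.01], [0.21, 2.61], [-1.34, 4.49], [0.05, 2.63], [-2.56, 2.56]. Speed limits (rad/s): [2.57, 2.57, 3.14, 3.14, 3.14, 3.14].

### API

Orientations are given as a unit quaternion [w, x, y, z].
In Python, from station import env gives the robot as it stands.
- The arm moves only by the tool servo_tool, never from a script. Its argument "steps" is a list of rows, each a list of 6 numbers: the shift along the world's x, y, z in mm, then the turn, a rotation vector about the world's x, y, z in rad. In form: [[x, y, z, rx, ry, rz], ...]. A call has exactly 10 rows; each row is the pose to reach, as a shift and turn from the pose commanded when the call began; what a row does not reach only later rows make up. A row lasts 1/8 s, in which the tool goes at most 62.5 mm and 10.7 degrees, less where a joint would pass 70% of its speed; a pose out of reach is approached as far as the arm can. A call with a gripper value outside its range is refused whole. "claw" is the opening, from -1 (shut) to 1 (fully open), set as the call begins (left out, the last holds). The fingers move at their own pace and stop on an object; "force" is the grip in N (left out, the last holds). Time passes only in rows, so rows that repeat a pose let the fingers close, or fill a call up. It gives the time, the measured TCP pose, the force and the opening at its end, in the units of the state.
- env.get_state(): the state, without advancing time (a new reading comes with each control period).
- env.snapshot(name): name is "side" or "top" or "wrist"; returns a dict with "image" (384x512x3 uint8, red, green, blue), "mtx" (3x3 intrinsics, pixels), "rvec" (rotation vector, rad) and "tvec" (3), from world to camera coordinates, as OpenCV has them; the wrist camera has in their place "tool_from_camera" (4x4, takes a point from camera to tool coordinates, whose origin is the TCP and whose axes are the tool frame's). Camera axes: x right, y down, z forward; pixel columns grow to the right and rows downward; lengths in m; the calibration is good to about 2 mm. A picture is of the moment at which its call begins: read the wrist's pose just before it. There is no depth.
- env.sign_off(): hands the job in, once; it reports no verdict.
Trained networks look in a picture, given as the dict that the camera call returned (one of the last four; its "shot" number tells which), for a name from the list of things; names that differ only in an ending like _2 or _b are one class to them, and where a whole thing is asked for, a point or a joint stands for the part that bears it (a point fixed in the world has none). Each returns a list of dicts, best first, with "score" (0 to 1); they miss things now and then, are a little off and sometimes report something else, mostly with a low value. They report only what shows in the picture. A call takes as long as a camera call. They do not tell look-alikes from the thing itself.
- env.search_frame(picture, target): "uv" ([column, row] in pixels, amid what is visible of it).
- env.cut_out(picture, target): "region" (384x512 bool, what is visible of it) and "uv" ([column, row] in pixels, amid what is visible of it).
- env.spot_point(picture, target): "uv" ([column, row] in pixels: a listed point, or the origin of a listed thing).
The state is a dict: "time": time; "q": joint angles; "dq": joint speeds; "effort": joint torques, N m; "position": TCP position; "eef_rot": TCP orientation; "wrist_force": force on the tool from outside, world axes, zero at the start; "torque": the same for the moment, N m; "finger_gap": finger opening in m.
Only numpy, scipy, OpenCV 4.12 (cv2) and the standard library are available. Lean on these libraries where they do the work, as an engineer would, in place of code of your own. Each camera call takes 0.05 s, during which the arm holds its last target.

## Working session

There is one attempt and no reset: what is moved stays moved. The work goes in short steps, Python scripts to look and compute and a tool call to move; the robot and the scene stay as the last step left them, time stands still between calls to the robot, and variables do not carry over. Pictures are saved under pics/ and viewed, and the job is handed in when it is done.

Besides the shell and the picture viewer there is one more tool, called after "Emit:" as name([rows], argument=value, ...), one row to a line, values as JSON. servo_tool: Moves the arm, as the interface text tells. Its arguments: {"type":"object","properties":{"steps":{"type":"array"},"claw":{"type":"number"},"force":{"type":"number"}},"required":["steps"]}

```bash
mkdir -p pics; ls
cat > h.py <<'E'
import numpy as np, cv2
from station import env
from scipy.spatial.transform import Rotation as R
def save(s,n): cv2.imwrite(f'pics/{n}.png', cv2.cvtColor(s['image'],cv2.COLOR_RGB2BGR))
def back(s,uv,z):
    K=s['mtx'];Rm=cv2.Rodrigues(np.array(s['rvec'],float))[0];t=np.array(s['tvec'],float).ravel()
    d=Rm.T@np.linalg.inv(K)@np.array([uv[0],uv[1],1.]);c=-Rm.T@t
    return c+d*(z-c[2])/d[2]
def proj(s,P):
    return cv2.projectPoints(np.array(P,float).reshape(-1,3),np.array(s['rvec'],float),np.array(s['tvec'],float),s['mtx'],None)[0].reshape(-1,2)
def wristcam(s,st):
    q=st['eef_rot'];T=np.eye(4);T[:3,:3]=R.from_quat([q[1],q[2],q[3],q[0]]).as_matrix();T[:3,3]=st['position']
    C=T@np.array(s['tool_from_camera']);W=np.linalg.inv(C)
    s=dict(s);s['rvec']=cv2.Rodrigues(W[:3,:3])[0];s['tvec']=W[:3,3];return s
E
python3 - <<'E'
from h import *
np.set_printoptions(precision=4,suppress=True)
st=env.get_state();print(st)
for n in ['top','side','wrist']:
    s=env.snapshot(n);save(s,n+'0')
    print(n,s['shot'])
    if n!='wrist':
        Rm=cv2.Rodrigues(np.array(s['rvec'],float))[0];print(-Rm.T@np.array(s['tvec']).ravel())
    else: s0=s;s=wristcam(s,st)
    if n=='top':
        for o in ['panel','outline','chip0','scraper','yellow_block','blue_block','tub_a','roller','brush_pot','bottle']:
            z={'outline':.024,'chip0':.03}.get(o,0)
            for d in env.spot_point(s,o)[:6]: print(o,round(d['score'],2),d['uv'],back(s,d['uv'],z))
E
```

```text
pics
{'time': 0.0, 'q': array([ 1.197 ,  0.3202,  1.5657,  0.    ,  1.2574, -0.02  ]), 'dq': array([-0.0011, -0.0006, -0.0002,  0.0004, -0.0007,  0.0011]), 'effort': array([  0.001 , -41.5519, -23.4163,   0.0003,   0.0082,  -0.    ]), 'position': array([0.199 , 0.5389, 0.2305]), 'eef_rot': array([ 0.5797, -0.4046,  0.5807,  0.4039]), 'wrist_force': array([0.1205, 0.2386, 0.5298]), 'torque': array([-0.0192, -0.0124,  0.0333]), 'finger_gap': 0.08573406352323483}
top 1
[0.375  0.0017 1.4315]
panel 0.6 [206.1, 187.5] [0.5721 0.1288 0.    ]
outline 0.59 [200.5, 182.9] [0.5824 0.1441 0.024 ]
chip0 0.55 [202.2, 168.1] [0.6268 0.1401 0.03  ]
chip0 0.51 [209.8, 187.5] [0.5683 0.1151 0.03  ]
chip0 0.49 [215.6, 178.6] [0.5958 0.0986 0.03  ]
chip0 0.44 [183.7, 195.1] [0.5433 0.1923 0.03  ]
scraper 0.65 [126.7, 209.8] [0.4976 0.3675 0.    ]
scraper 0.63 [287.4, 245.8] [ 0.4008 -0.1229  0.    ]
scraper 0.57 [198.5, 181.4] [0.5904 0.1528 0.    ]
yellow_block 0.93 [384.2, 176.8] [ 0.6195 -0.4189  0.    ]
yellow_block 0.56 [353.2, 223.7] [ 0.4724 -0.3222  0.    ]
yellow_block 0.56 [338.8, 263.6] [ 0.3514 -0.2782  0.    ]
blue_block 0.73 [337.6, 173.7] [ 0.6255 -0.2749  0.    ]
tub_a 0.97 [277.7, 195.6] [ 0.5527 -0.0911  0.    ]
tub_a 0.91 [286.4, 244.7] [ 0.404  -0.1198  0.    ]
tub_a 0.65 [282.7, 158.7] [ 0.6682 -0.1047  0.    ]
tub_a 0.63 [250.6, 125.5] [ 0.7712 -0.0028  0.    ]
roller 0.64 [183.8, 194.9] [0.5476 0.1961 0.    ]
roller 0.56 [138.8, 144.1] [0.7026 0.3423 0.    ]
brush_pot 0.82 [250.5, 124.3] [ 0.775  -0.0024  0.    ]
bottle 0.96 [327.8, 129.7] [ 0.7641 -0.2443  0.    ]
bottle 0.57 [213.6, 177.1] [0.605 0.107 0.   ]
side 2
[0.5447 0.8624 0.5861]
wrist 3
```

Run:
```python
import cv2
a=cv2.imread('pics/top0.png');cv2.imwrite('pics/top0b.png',cv2.resize(a[80:330,80:440],None,fx=2.2,fy=2.2,interpolation=cv2.INTER_CUBIC))
```

```text
(no output)
```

View pics/top0b.png

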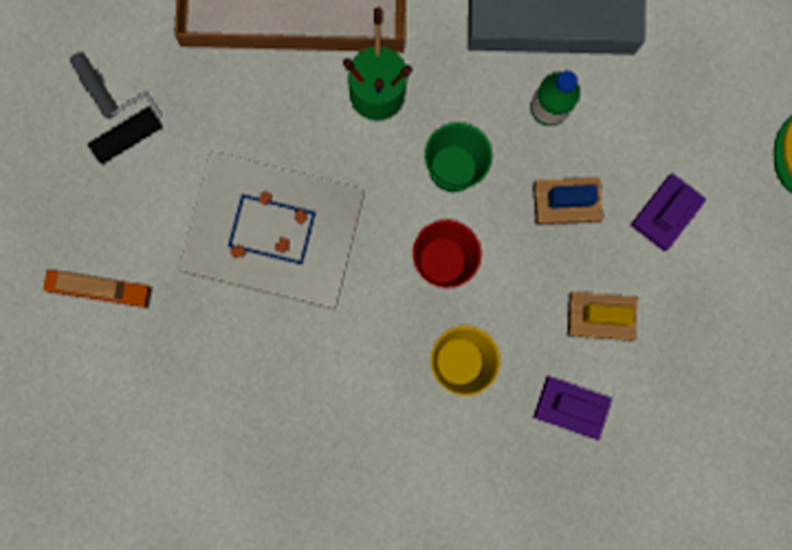

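View pics/side0.png

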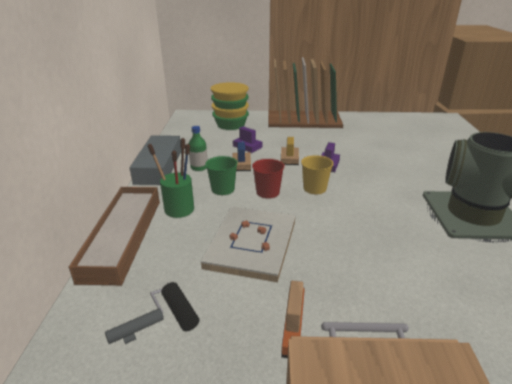

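View pics/wrist0.png

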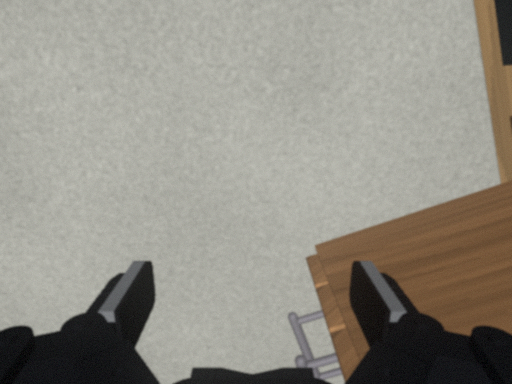

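```bash
cat > m.py <<'E'
from h import *
np.set_printoptions(precision=4,suppress=True)
def rect(s,mask,z,name,big=True):
    n,l,stt,c=cv2.connectedComponentsWithStats(mask.astype(np.uint8),connectivity=8)
    out=[]
    for i in range(1,n):
        if stt[i,4]<12: continue
        pts=np.argwhere(l==i)[:,::-1].astype(float)
        W=np.array([back(s,p,z)[:2] for p in pts])
        (cx,cy),(w,h),a=cv2.minAreaRect((W*1000).astype(np.float32))
        if w>h: a+=90  # long axis -> angle of h side
        # angle of long axis rel. to +y
        yaw=((a+90)%180-90)
        print(name,stt[i,4],'c',round(cx,1),round(cy,1),'size',round(w,1),round(h,1),'yaw',round(yaw,1),'mean',W.mean(0))
E
python3 - <<'E'
from m import *
s=env.snapshot('top');im=s['image'];hsv=cv2.cvtColor(im,cv2.COLOR_RGB2HSV).astype(int)
H,S,V=hsv[...,0],hsv[...,1],hsv[...,2]
rect(s,(H<=14)&(S>190)&(V>100),.03,'orange')
rect(s,(H<=14)&(S>90)&(S<=185)&(V>60),.03,'chip/wood')
rect(s,(H>100)&(H<130)&(S>90),.024,'blue')
rect(s,(H>20)&(H<32)&(S>150)&(V>80),.07,'yellow')
p=(hsv[...,2]);print(im[185,200],im[250,200],im[205,126],im[210,145],im[222,355],im[222,342])
yaw=R.from_quat(np.roll(env.get_state()['eef_rot'],-1)).as_matrix();print(yaw)
for o in ['scraper','yellow_block','panel','roller']:
    for d in env.cut_out(s,o)[:3]:
        print(o,d['score'],d['uv']);rect(s,d['region'],.024,o)
E
```

```text
orange 14 c 622.3 146.6 size 9.2 12.1 yaw 1.5 mean [0.6226 0.1464]
orange 16 c 597.7 96.0 size 12.2 9.0 yaw -88.1 mean [0.5977 0.096 ]
orange 35 c 586.0 -102.9 size 21.3 75.2 yaw 1.5 mean [ 0.5888 -0.1024]
orange 19 c 557.6 120.1 size 12.1 12.0 yaw -87.9 mean [0.5581 0.12  ]
orange 296 c 543.5 -99.2 size 57.4 54.0 yaw -89.0 mean [ 0.5426 -0.0986]
orange 16 c 548.5 179.6 size 9.1 12.0 yaw 1.5 mean [0.5477 0.1796]
orange 184 c 492.3 370.8 size 137.8 27.6 yaw -7.8 mean [0.4885 0.3614]
chip/wood 111 c 949.2 119.6 size 321.2 17.9 yaw -3.0 mean [0.9486 0.1147]
chip/wood 60 c 896.4 243.9 size 88.0 49.2 yaw -87.2 mean [0.8942 0.2552]
chip/wood 19 c 939.8 137.1 size 0.0 55.9 yaw 1.6 mean [0.9398 0.1371]
chip/wood 19 c 939.8 19.0 size 0.0 56.0 yaw 1.6 mean [0.9398 0.019 ]
chip/wood 29 c 852.5 143.2 size 0.0 86.2 yaw 1.6 mean [0.8525 0.1432]
chip/wood 25 c 852.2 34.9 size 68.1 6.4 yaw -3.8 mean [0.852  0.0325]
chip/wood 12 c 835.3 187.1 size 0.0 33.8 yaw 1.6 mean [0.8353 0.1871]
chip/wood 20 c 554.0 -145.0 size 57.5 11.1 yaw -86.3 mean [ 0.5538 -0.1467]
chip/wood 20 c 542.8 -667.3 size 3.0 54.3
[... 1677 characters left out ...]
llow_block 0.86 [338.0, 264.3]
yellow_block 637 c 348.8 -277.9 size 92.1 60.9 yaw -18.2 mean [ 0.3494 -0.2777]
yellow_block 0.74 [353.0, 224.5]
yellow_block 645 c 473.2 -318.1 size 94.6 61.0 yaw -3.3 mean [ 0.4731 -0.3182]
yellow_block 0.59 [383.8, 175.2]
yellow_block 657 c 618.9 -410.2 size 65.4 96.5 yaw 51.8 mean [ 0.6183 -0.4096]
panel 0.6 [204.4, 185.5]
panel 3903 c 580.5 135.1 size 220.4 169.7 yaw -12.6 mean [0.5794 0.1351]
panel 0.57 [329.0, 123.9]
panel 414 c 777.0 -254.0 size 56.7 83.3 yaw 46.7 mean [ 0.7771 -0.2548]
roller 0.73 [130.7, 131.2]
roller 271 c 777.4 388.8 size 103.7 32.5 yaw -50.1 mean [0.7761 0.3875]
roller 434 c 709.3 340.2 size 40.8 107.4 yaw 35.2 mean [0.7094 0.3407]
```

Emit:
servo_tool([
  [30,-17,0,0,0,-0.14],
  [65,-37,0,0,0,-0.3],
  [100,-58,0,0,0,-0.46],
  [135,-78,0,0,0,-0.62],
  [170,-98,0,0,0,-0.78],
  [205,-118,0,0,0,-0.94],
  [240,-138,0,0,0,-1.1],
  [270,-155,-10,0,0,-1.25],
  [290,-167,-15,0,0,-1.33],
  [295,-170,-20,0,0,-1.356],
], claw=1, force=60)

```text
time: 2.15
position: [0.4952, 0.3687, 0.2109]
eef_rot: [0.705, 0.05, 0.705, -0.05]
wrist_force: [-0.5, -0.1, -0.1]
finger_gap: 0.0854
```

Run:
```python
from m import *
st=env.get_state();print(st['time'],st['position'],st['q']);s=env.snapshot('wrist');save(s,'w1');s2=wristcam(s,st)
im=s['image'];hsv=cv2.cvtColor(im,cv2.COLOR_RGB2HSV).astype(int);H,S,V=hsv[...,0],hsv[...,1],hsv[...,2]
rect(s2,(H<=12)&(S>190)&(V>100),.03,'orange')
for d in env.cut_out(s,'scraper')[:2]: print(d['score']);rect(s2,d['region'],.03,'scr')
R_=R.from_quat(np.roll(st['eef_rot'],-1)).as_matrix();print(R_)
```

```text
2.15 [0.4952 0.3687 0.2109] [ 0.6213  0.399   1.4952 -0.      1.2475  0.7627]
orange 940 c 501.6 424.0 size 31.5 26.2 yaw -8.1 mean [0.5019 0.4256]
0.65
scr 4384 c 494.0 372.4 size 137.6 31.5 yaw -8.0 mean [0.4946 0.3767]
[[-0.0001  0.1408  0.99  ]
 [-0.0001  0.99   -0.1408]
 [-1.     -0.0001 -0.0001]]
```

View pics/w1.png

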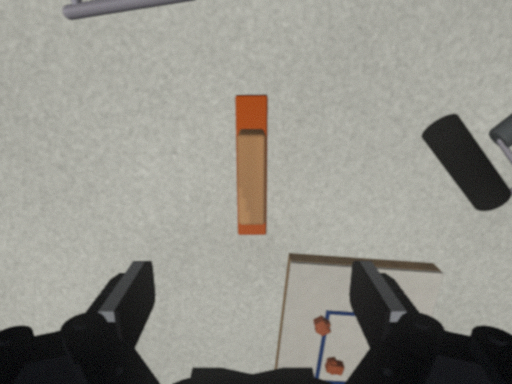

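Emit:
servo_tool([
  [-0.5,0,-25,0,0,0],
  [-1,0,-50,0,0,0],
  [-1,0,-75,0,0,0],
  [-1,0,-100,0,0,0],
  [-1,0,-125,0,0,0],
  [-1,0,-145,0,0,0],
  [-1,0,-160,0,0,0],
  [-1,0,-168,0,0,0],
  [-1,0,-172,0,0,0],
  [-1,0,-172,0,0,0],
])

```text
time: 3.5
position: [0.4934, 0.3696, 0.0396]
eef_rot: [0.706, 0.049, 0.705, -0.049]
wrist_force: [0.1, -0.2, 0.4]
finger_gap: 0.0854
```

Emit:
servo_tool([
  [0,0,0,0,0,0],
  [0,0,0,0,0,0],
  [0,0,0,0,0,0],
  [0,0,0,0,0,0],
  [0,0,0,0,0,0],
  [0,0,0,0,0,0],
  [0,0,0,0,0,0],
  [0,0,0,0,0,0],
  [0,0,0,0,0,0],
  [0,0,0,0,0,0],
], claw=-1, force=70)

```text
time: 4.75
position: [0.4934, 0.3695, 0.0396]
eef_rot: [0.706, 0.049, 0.705, -0.049]
wrist_force: [-0.1, -1.1, 4.7]
finger_gap: 0.0232
```

Run:
```python
from m import *
st=env.get_state();print(st['time'],st['position'],st['wrist_force'],st['finger_gap'],st['q'])
```

```text
4.75 [0.4934 0.3695 0.0396] [-0.0832 -1.1085  4.7094] 0.023221521256429758 [ 0.6242  0.554   1.7096 -0.0001  0.8775  0.7633]
```

Emit:
servo_tool([
  [0,0,15,0,0,0],
  [0,0,40,0,0,0],
  [0,0,70,0,0,0],
  [10,-15,95,0,0,-0.01],
  [25,-40,100,0,0,-0.02],
  [45,-70,100,0,0,-0.03],
  [65,-105,100,0,0,-0.04],
  [85,-140,100,0,0,-0.06],
  [105,-170,100,0,0,-0.07],
  [125,-200,100,0,0,-0.08],
])

```text
time: 6.0
position: [0.6183, 0.1683, 0.1393]
eef_rot: [0.702, 0.077, 0.703, -0.078]
wrist_force: [0.3, -0.1, -2.0]
finger_gap: 0.0229
```

Emit:
servo_tool([
  [15,-22,0,0,0,0],
  [25,-38,0,0,0,0],
  [32,-50,0,0,0,0],
  [32,-50,-10,0,0,0],
  [32,-50,-25,0,0,0],
  [32,-50,-40,0,0,0],
  [32,-50,-50,0,0,0],
  [32,-50,-55,0,0,0],
  [32,-50,-55,0,0,0],
  [32,-50,-55,0,0,0],
])

```text
time: 7.25
position: [0.6506, 0.1195, 0.0849]
eef_rot: [0.703, 0.077, 0.702, -0.077]
wrist_force: [-0.5, -0.2, -2.3]
finger_gap: 0.0233
```

Run:
```python
from m import *
st=env.get_state();print(st['time'],st['position'],st['wrist_force'],st['torque'],st['finger_gap'])
R_=R.from_quat(np.roll(st['eef_rot'],-1)).as_matrix();print(R_, np.degrees(np.arctan2(R_[1,2],R_[0,2])))
s=env.snapshot('wrist');save(s,'w2');s=env.snapshot('side');save(s,'s2');s=env.snapshot('top');save(s,'t2')
a=cv2.imread('pics/side0.png')
```

```text
7.25 [0.6506 0.1195 0.0849] [-0.4957 -0.1633 -2.3187] [-0.0167  0.0036  0.0493] 0.02329642788472643
[[ 0.0012  0.2173  0.9761]
 [ 0.0002  0.9761 -0.2173]
 [-1.      0.0004  0.0012]] -12.54769550250328
```

View pics/w2.png

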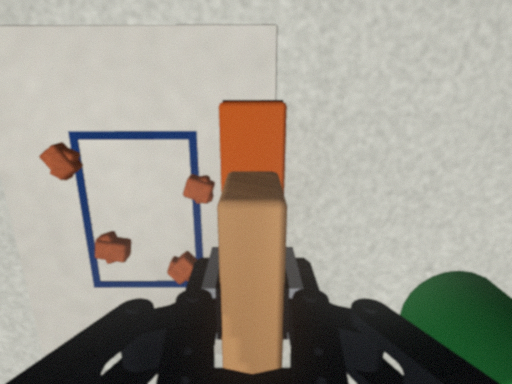

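View pics/s2.png

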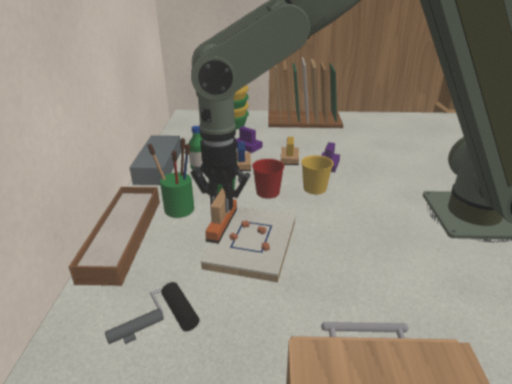

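Emit:
servo_tool([
  [0,0,-10,0,0,0],
  [0,0,-17,0,0,0],
  [0,0,-20,0,0,0],
  [-4.9,1.1,-20,0,0,0],
  [-14.6,3.3,-20,0,0,0],
  [-25.4,5.7,-20,0,0,0],
  [-37.1,8.4,-20,0,0,0],
  [-48.8,11,-20,0,0,0],
  [-60.5,13.6,-20,0,0,0],
  [-73.2,16.5,-20,0,0,0],
])

```text
time: 8.65
position: [0.5763, 0.1361, 0.0645]
eef_rot: [0.703, 0.077, 0.703, -0.077]
wrist_force: [0.2, -0.4, -0.9]
finger_gap: 0.0231
```

Run:
```python
from m import *
st=env.get_state();print(st['time'],st['position'],st['wrist_force'],st['torque'])
s=env.snapshot('wrist');save(s,'w3')
```

```text
8.65 [0.5763 0.1361 0.0645] [ 0.1596 -0.4362 -0.9067] [-0.0315  0.0241 -0.0251]
```

View pics/w3.png

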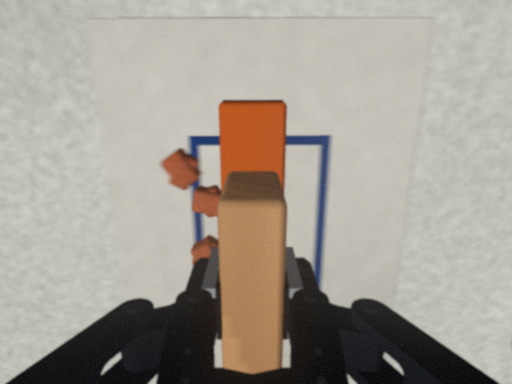

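Emit:
servo_tool([
  [-9.8,2.2,0,0,0,0],
  [-20,4.5,0,0,0,0],
  [-30,6.8,0,0,0,0],
  [-40,9,0,0,0,0],
  [-50,11.3,0,0,0,0],
  [-60,13.5,0,0,0,0],
  [-70,15.8,0,0,0,0],
  [-80,18,0,0,0,0],
  [-90,20.2,0,0,0,0],
  [-100,22.5,0,0,0,0],
])

```text
time: 9.95
position: [0.4764, 0.1585, 0.0644]
eef_rot: [0.703, 0.077, 0.703, -0.077]
wrist_force: [-0.7, 0.3, -2.2]
finger_gap: 0.0233
```

Run:
```python
from m import *
st=env.get_state();print(st['time'],st['position'],st['wrist_force'],st['torque'])
s=env.snapshot('wrist');save(s,'w4');s=env.snapshot('side');save(s,'s4')
cv2.imwrite('pics/s4b.png',cv2.resize(cv2.imread('pics/s4.png')[150:330,150:380],None,fx=3,fy=3))
```

```text
9.95 [0.4764 0.1585 0.0644] [-0.7003  0.2587 -2.1874] [ 0.0262  0.0074 -0.0495]
```

View pics/w4.png

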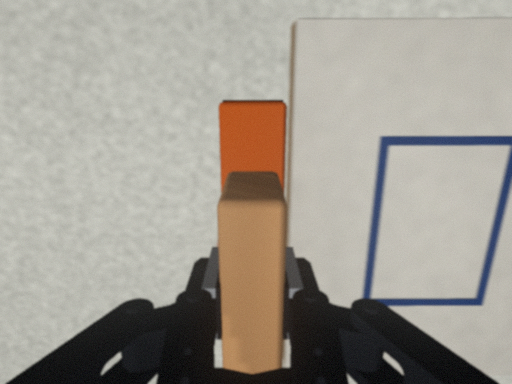

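View pics/s4b.png

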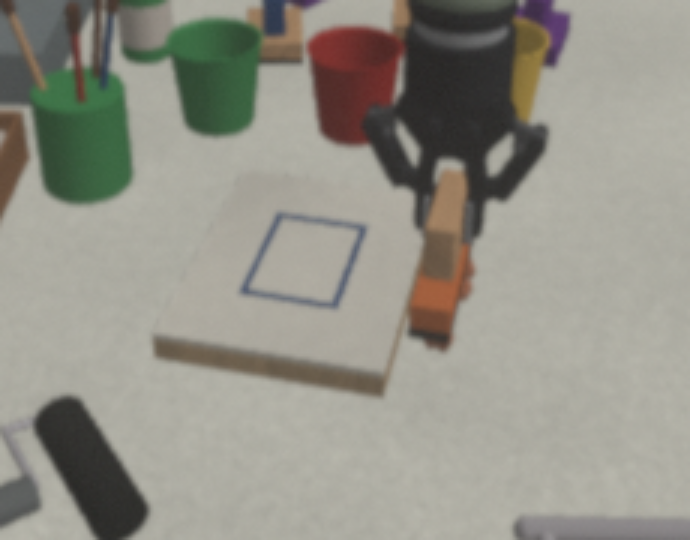

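Emit:
servo_tool([
  [0,0,15,0,0,0],
  [0,0,40,0,0,0],
  [0,0,60,0,0,0],
  [1,15,70,0,0,0],
  [4,45,70,0,0,0],
  [7,80,70,0,0,0],
  [10,115,70,0,0,0],
  [13,150,70,0,0,0],
  [15,180,70,0,0,0],
  [17,200,70,0,0,0],
])

```text
time: 11.3
position: [0.4939, 0.3606, 0.1342]
eef_rot: [0.703, 0.077, 0.703, -0.077]
wrist_force: [0.2, -0.6, -2.8]
finger_gap: 0.0235
```

Run:
```python
from m import *
st=env.get_state();print(st['time'],st['position'],st['wrist_force'],st['torque'])
s=env.snapshot('top');save(s,'t5')
cv2.imwrite('pics/t5b.png',cv2.resize(cv2.imread('pics/t5.png')[80:330,80:440],None,fx=2.2,fy=2.2))
s=env.snapshot('side');save(s,'s5')
```

```text
11.3 [0.4939 0.3606 0.1342] [ 0.2042 -0.6224 -2.7798] [ 0.0261 -0.0044  0.0281]
```

View pics/t5b.png

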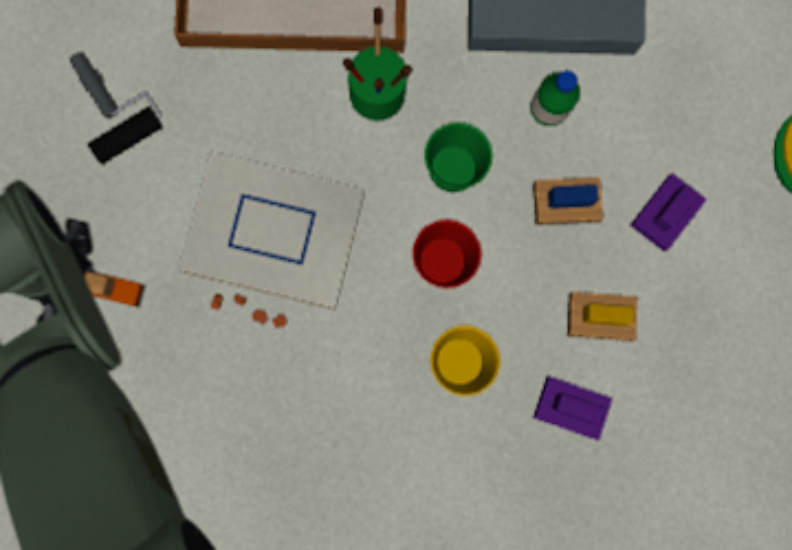

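View pics/s5.png

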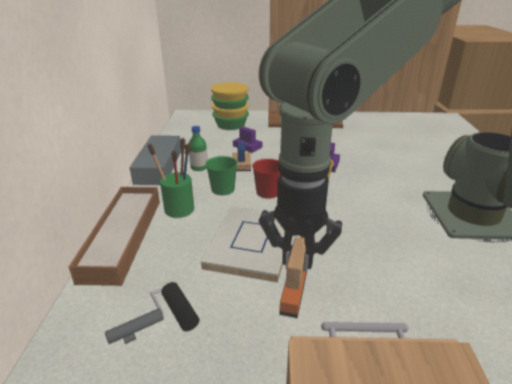

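Emit:
servo_tool([
  [0,5,-8,0,0,0],
  [0,9,-25,0,0,0],
  [0,9,-45,0,0,0],
  [0,9,-65,0,0,0],
  [0,9,-80,0,0,0],
  [0,9,-88,0,0,0],
  [0,9,-92,0,0,0],
  [0,9,-94,0,0,0],
  [0,9,-94.5,0,0,0],
  [0,9,-94.5,0,0,0],
])

```text
time: 12.65
position: [0.4942, 0.3676, 0.0403]
eef_rot: [0.703, 0.077, 0.703, -0.077]
wrist_force: [-0.3, 0.9, -1.6]
finger_gap: 0.0235
```

Emit:
servo_tool([
  [0,0,0,0,0,0],
  [0,0,0,0,0,0],
  [0,0,0,0,0,0],
  [0,0,0,0,0,0],
  [0,0,0,0,0,0],
  [0,0,0,0,0,0],
  [0,0,10,0,0,0],
  [0,0,40,0,0,0],
  [0,0,80,0,0,0],
  [0,0,130,0,0,0],
], claw=1)

```text
time: 13.9
position: [0.4936, 0.3671, 0.1711]
eef_rot: [0.703, 0.077, 0.703, -0.078]
wrist_force: [-0.2, 0.2, -0.9]
finger_gap: 0.0856
```

Run:
```python
from m import *
st=env.get_state();print(st['time'],st['position'],st['wrist_force'],st['finger_gap'])
s=env.snapshot('wrist');save(s,'w6')
s=wristcam(s,st)
im=s['image'];hsv=cv2.cvtColor(im,cv2.COLOR_RGB2HSV).astype(int);H,S,V=hsv[...,0],hsv[...,1],hsv[...,2]
s=env.snapshot('side');save(s,'s6')
```

```text
13.9 [0.4936 0.3671 0.1711] [-0.2377  0.2361 -0.9442] 0.08555401550789905
```

View pics/w6.png

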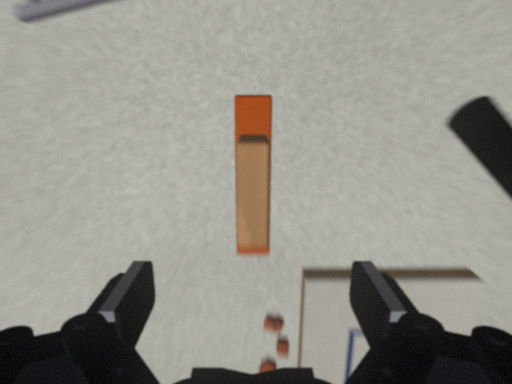

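View pics/s6.png

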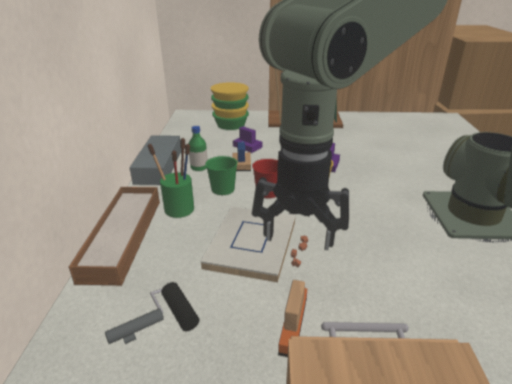

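Emit:
servo_tool([
  [5,-14,20,0,0,0],
  [15,-40,40,0,0,0],
  [27,-72,45,0,0,0],
  [40,-107,45,0,0,0],
  [53,-142,45,0,0,0],
  [65,-175,45,0,0,0],
  [77,-205,45,0,0,0],
  [84,-224,45,0,0,0],
  [87,-232,45,0,0,0],
  [87,-232,45,0,0,0],
])

```text
time: 15.25
position: [0.5809, 0.1355, 0.2148]
eef_rot: [0.703, 0.078, 0.703, -0.077]
wrist_force: [-0.1, 0.4, 0.7]
finger_gap: 0.0851
```

```bash
cat > ol.py <<'E'
from m import *
def outline(s,z=.024):
    im=s['image'];hsv=cv2.cvtColor(im,cv2.COLOR_RGB2HSV).astype(int);H,S,V=hsv[...,0],hsv[...,1],hsv[...,2]
    m=((H>100)&(H<130)&(S>90)).astype(np.uint8)
    n,l,stt,c=cv2.connectedComponentsWithStats(m,connectivity=8)
    i=1+np.argmax(stt[1:,4]);
    mm=(l==i)
    cs,h=cv2.findContours(mm.astype(np.uint8),cv2.RETR_CCOMP,cv2.CHAIN_APPROX_NONE)
    for k,cc in enumerate(cs):
        if len(cc)<100: continue
        W=np.array([back(s,p,z)[:2] for p in cc[:,0].astype(float)])
        (cx,cy),(w,hh),a=cv2.minAreaRect((W*1000).astype(np.float32))
        if w>hh: a+=90
        print('outline hole' if h[0][k][3]>=0 else 'outer',round(cx,1),round(cy,1),'size',round(w,1),round(hh,1),'yaw',round((a+90)%180-90,2))
E
python3 - <<'E'
from ol import *
st=env.get_state();print(st['time'],st['position'],st['wrist_force'])
s=env.snapshot('wrist');save(s,'w7');outline(wristcam(s,st))
E
```

```text
15.25 [0.5809 0.1355 0.2148] [-0.1482  0.445   0.6745]
outer 581.0 136.5 size 102.3 74.0 yaw -12.52
outline hole 581.2 136.1 size 99.3 70.1 yaw -12.56
```

View pics/w7.png

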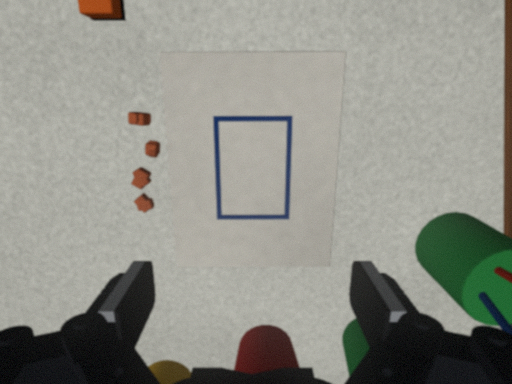

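Emit:
servo_tool([
  [-5,-20,0,0,0,0.01],
  [-14,-60,0,0,0,0.03],
  [-26,-110,0,0,0,0.05],
  [-38,-160,0,0,0,0.07],
  [-50,-210,0,0,0,0.08],
  [-62,-260,0,0,0,0.1],
  [-74,-310,0,0,0,0.12],
  [-86,-360,0,0,0,0.14],
  [-97,-405,0,0,0,0.15],
  [-105,-440,0,0,0,0.16],
])

```text
time: 16.55
position: [0.476, -0.3053, 0.215]
eef_rot: [0.707, 0.021, 0.707, -0.021]
wrist_force: [0.3, -0.4, 0.5]
finger_gap: 0.0854
```

Emit:
servo_tool([
  [-2,-10,0,0,0,0],
  [-3,-13,-5,0,0,0],
  [-3,-13,-10,0,0,0],
  [-3,-13,-15,0,0,0],
  [-3,-13,-15,0,0,0],
  [-3,-13,-15,0,0,0],
  [-3,-13,-15,0,0,0],
  [-3,-13,-15,0,0,0],
  [-3,-13,-15,0,0,0],
  [-3,-13,-15,0,0,0],
])

```text
time: 17.8
position: [0.473, -0.3176, 0.1999]
eef_rot: [0.707, 0.021, 0.707, -0.021]
wrist_force: [-0.2, -0.1, -0.2]
finger_gap: 0.0853
```

Run:
```python
from ol import *
st=env.get_state();print(st['time'],st['position'],st['wrist_force'],st['q'])
R_=R.from_quat(np.roll(st['eef_rot'],-1)).as_matrix();print(np.degrees(np.arctan2(R_[1,2],R_[0,2])))
s=env.snapshot('wrist');save(s,'w8');w=wristcam(s,st)
im=s['image'];hsv=cv2.cvtColor(im,cv2.COLOR_RGB2HSV).astype(int);H,S,V=hsv[...,0],hsv[...,1],hsv[...,2]
rect(w,(H>20)&(H<32)&(S>150)&(V>80),.07,'yellow')
for d in env.cut_out(s,'yellow_block')[:3]: print(d['score'],d['uv']);rect(w,d['region'],.024,'blk')
```

```text
17.8 [ 0.473  -0.3176  0.1999] [-0.2319 -0.0645 -0.1723] [-0.6116  0.3328  1.627   0.0001  1.1817 -0.5525]
-3.3839467447417957
yellow 1825 c 473.6 -315.4 size 62.0 22.2 yaw -3.8 mean [ 0.4735 -0.3156]
0.91 [400.3, 253.9]
blk 5483 c 625.3 -415.1 size 60.6 126.0 yaw 52.7 mean [ 0.6199 -0.41  ]
0.73 [116.2, 136.6]
blk 6969 c 351.3 -279.1 size 93.3 66.6 yaw -18.4 mean [ 0.352  -0.2768]
0.65 [252.5, 172.2]
blk 5805 c 473.2 -319.4 size 93.9 59.5 yaw -2.9 mean [ 0.4733 -0.3167]
```

View pics/w8.png

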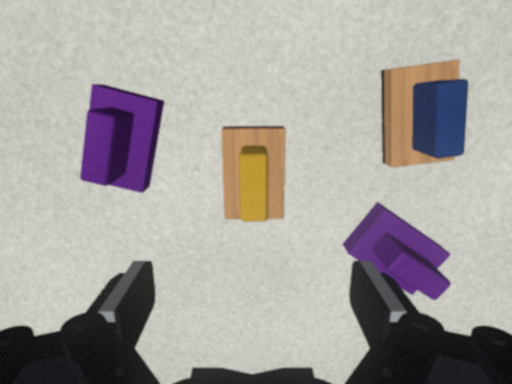

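Emit:
servo_tool([
  [0,1,-25,0,0,0],
  [0,1,-50,0,0,0],
  [0,1,-75,0,0,0],
  [0,1,-100,0,0,0],
  [0,1,-122,0,0,0],
  [0,1,-140,0,0,0],
  [0,1,-154,0,0,0],
  [0,1,-162,0,0,0],
  [0,1,-166,0,0,0],
  [0,1,-166,0,0,0],
])

```text
time: 19.15
position: [0.4732, -0.3167, 0.034]
eef_rot: [0.707, 0.021, 0.707, -0.021]
wrist_force: [0.0, 0.4, -0.0]
finger_gap: 0.0859
```

Emit:
servo_tool([
  [0,0,0,0,0,0],
  [0,0,0,0,0,0],
  [0,0,0,0,0,0],
  [0,0,0,0,0,0],
  [0,0,0,0,0,0],
  [0,0,0,0,0,0],
  [0,0,0,0,0,0],
  [0,0,0,0,0,0],
  [0,0,0,0,0,0],
  [0,0,0,0,0,0],
], claw=-1, force=70)

```text
time: 20.4
position: [0.4734, -0.3168, 0.0342]
eef_rot: [0.707, 0.021, 0.706, -0.021]
wrist_force: [1.2, 0.3, 5.5]
finger_gap: 0.0233
```

Emit:
servo_tool([
  [0,0,8,0,0,0],
  [0,0,25,0,0,0],
  [0,0,45,0,0,0],
  [0,0,65,0,0,0],
  [0,0,85,0,0,0],
  [0,0,105,0,0,0],
  [0,0,120,0,0,0],
  [0,0,130,0,0,0],
  [0,0,130,0,0,0],
  [0,0,130,0,0,0],
])

```text
time: 21.65
position: [0.4726, -0.3163, 0.163]
eef_rot: [0.706, 0.021, 0.707, -0.021]
wrist_force: [-0.5, -0.2, -2.4]
finger_gap: 0.0233
```

Run:
```python
from ol import *
st=env.get_state();print(st['time'],st['position'],st['wrist_force'],st['torque'],st['finger_gap'])
R_=R.from_quat(np.roll(st['eef_rot'],-1)).as_matrix();print(np.degrees(np.arctan2(R_[1,2],R_[0,2])),R_)
s=env.snapshot('wrist');save(s,'w9');s=env.snapshot('side');save(s,'s9')
```

```text
21.65 [ 0.4726 -0.3163  0.163 ] [-0.5499 -0.204  -2.3962] [ 0.0032  0.0136 -0.0085] 0.02333420035293385
-3.3824589207161226 [[-0.0013  0.059   0.9983]
 [ 0.001   0.9983 -0.059 ]
 [-1.      0.0009 -0.0013]]
```

View pics/w9.png

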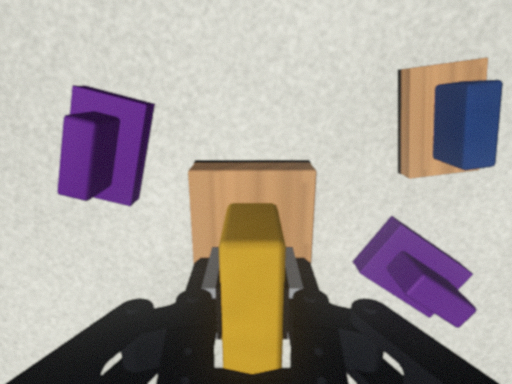

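View pics/s9.png

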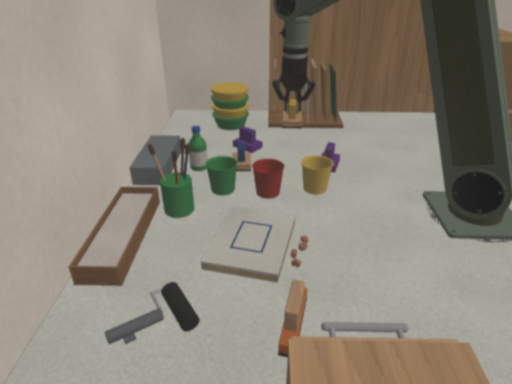

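Run:
```python
from ol import *
a=cv2.imread('pics/w9.png')
for r in range(154,182,2): print(r,a[r,205],a[r,252],a[r,300])
for r in (185,200,230): print(r,[(c,int(a[r,c,2]-0),int(a[r,c,0])) for c in list(range(186,196))+list(range(308,320))])
cv2.imwrite('pics/w9b.png',cv2.resize(a[140:280,170:340],None,fx=4,fy=4))
```

```text
154 [211 218 219] [205 217 216] [208 218 218]
156 [214 222 223] [210 217 219] [203 214 212]
158 [213 221 221] [206 216 216] [202 210 211]
160 [114 119 122] [112 117 120] [104 111 111]
162 [48 59 71] [51 67 80] [55 67 81]
164 [ 67  89 113] [ 66  91 119] [ 66  89 112]
166 [ 63  87 113] [ 68  92 118] [ 68  88 113]
168 [ 67  88 116] [ 64  89 119] [ 70  89 117]
170 [ 84 121 155] [ 83 119 157] [ 90 120 154]
172 [107 151 196] [103 147 193] [105 148 193]
174 [107 155 197] [105 151 197] [105 147 190]
176 [106 154 198] [102 147 193] [103 148 191]
178 [105 152 198] [103 148 193] [103 145 191]
180 [108 154 197] [101 146 193] [109 153 195]
185 [(186, 215, 207), (187, 211, 197), (188, 205, 168), (189, 197, 132), (190, 196, 108), (191, 197, 105), (192, 198, 108), (193, 196, 106), (194, 197, 107), (195, 197, 109), (308, 193, 108), (309, 200, 112), (310, 197, 109), (311, 199, 111), (312, 200, 116), (313, 196, 110), (314, 187, 112), (315, 184, 141), (316, 202, 183), (317, 215, 204), (318, 220, 207), (319, 219, 209)]
200 [(186, 225, 215), (187, 224, 216), (188, 223, 208), (189, 210, 173), (190, 205, 138), (191, 198, 112), (192, 197, 109), (193, 194, 106), (194, 200, 109), (195, 200, 111), (308, 199, 111), (309, 200, 111), (310, 202, 111), (311, 202, 111), (312, 199, 110), (313, 186, 105), (314, 180, 129), (315, 192, 169), (316, 210, 196), (317, 213, 203), (318, 214, 203), (319, 215, 205)]
230 [(186, 218, 208), (187, 211, 200), (188, 215, 204), (189, 213, 205), (190, 213, 193), (191, 211, 167), (192, 201, 125), (193, 199, 112), (194, 198, 108), (195, 202, 112), (308, 200, 109), (309, 198, 109), (310, 200, 112), (311, 190, 107), (312, 183, 123), (313, 195, 166), (314, 216, 203), (315, 217, 207), (316, 221, 210), (317, 217, 205), (318, 219, 206), (319, 220, 209)]
```

View pics/w9b.png

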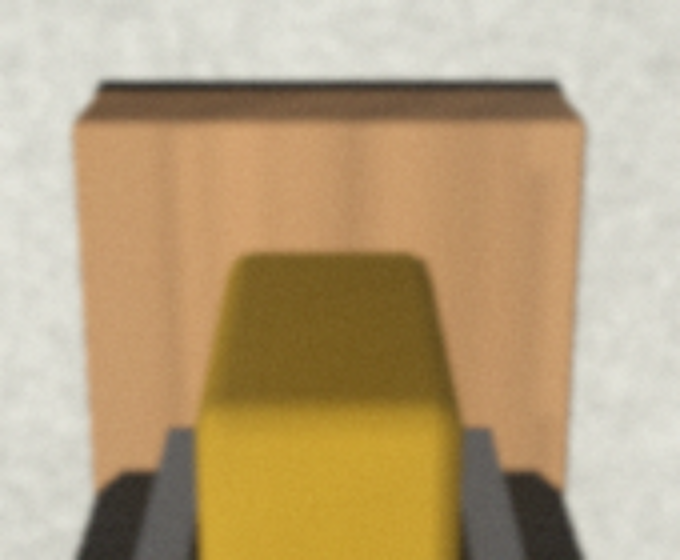

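Run:
```python
from ol import *
s=env.snapshot('wrist');T=np.array(s['tool_from_camera']);K=s['mtx'];Ki=np.linalg.inv(K)
def tp(uv,x):
    d=T[:3,:3]@Ki@np.array([*uv,1.]);c=T[:3,3];return (c+d*(x-c[0])/d[0])*1000
for uv,x in [((188.7,170.3),.0102),((315.4,170.3),.0102),((194.3,160.2),.0342),((310,160.2),.0342),((191.3,230),.0102),((312.9,230),.0102)]: print(uv,tp(uv,x))
print(T)
```

```text
(188.7, 170.3) [ 10.2     41.9521 -29.7699]
(315.4, 170.3) [10.2    41.964  28.2198]
(194.3, 160.2) [ 34.2     41.7971 -31.0885]
(310, 160.2) [34.2    41.8106 29.6913]
(191.3, 230) [ 10.2     12.3628 -30.191 ]
(312.9, 230) [10.2    12.3679 28.7175]
[[-0.0006 -0.3061  0.952  -0.1412]
 [ 0.0003 -0.952  -0.3061  0.0772]
 [ 1.      0.0001  0.0007 -0.0009]
 [ 0.      0.      0.      1.    ]]
```

Emit:
servo_tool([
  [3,12,8,0,0,0],
  [9,37,15,0,0,-0.01],
  [18,75,15,0,0,-0.03],
  [28,118,15,0,0,-0.04],
  [39,162,15,0,0,-0.06],
  [50,207,15,0,0,-0.07],
  [61,252,15,0,0,-0.09],
  [72,297,15,0,0,-0.1],
  [82,341,15,0,0,-0.12],
  [92,381,15,0,0,-0.135],
])

```text
time: 23.05
position: [0.565, 0.0668, 0.1794]
eef_rot: [0.704, 0.069, 0.704, -0.068]
wrist_force: [1.0, 0.5, -2.8]
finger_gap: 0.0231
```

Emit:
servo_tool([
  [8,32,0,0,0,-0.01],
  [14,56,0,0,0,-0.02],
  [17,70,0,0,0,-0.025],
  [18,74.5,-10,0,0,-0.025],
  [18,74.5,-25,0,0,-0.025],
  [18,74.5,-40,0,0,-0.025],
  [18,74.5,-55,0,0,-0.025],
  [18,74.5,-65,0,0,-0.025],
  [18,74.5,-70,0,0,-0.025],
  [18,74.5,-70,0,0,-0.025],
])

```text
time: 24.3
position: [0.583, 0.1388, 0.1086]
eef_rot: [0.703, 0.077, 0.703, -0.077]
wrist_force: [-0.6, 0.2, -2.6]
finger_gap: 0.0234
```

Run:
```python
from ol import *
st=env.get_state();print(st['time'],st['position'],st['wrist_force'],st['torque'],st['finger_gap'])
R_=R.from_quat(np.roll(st['eef_rot'],-1)).as_matrix();print(np.degrees(np.arctan2(R_[1,2],R_[0,2])),R_)
s=env.snapshot('wrist');save(s,'w10');s=env.snapshot('side');save(s,'s10')
```

```text
24.3 [0.583  0.1388 0.1086] [-0.5654  0.248  -2.5811] [ 0.011  -0.0302 -0.0093] 0.023390817289137295
-12.555804059500135 [[-0.0002  0.2174  0.9761]
 [-0.0001  0.9761 -0.2174]
 [-1.     -0.0001 -0.0002]]
```

View pics/w10.png

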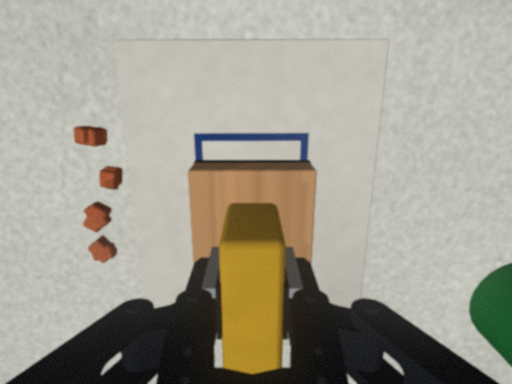

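View pics/s10.png

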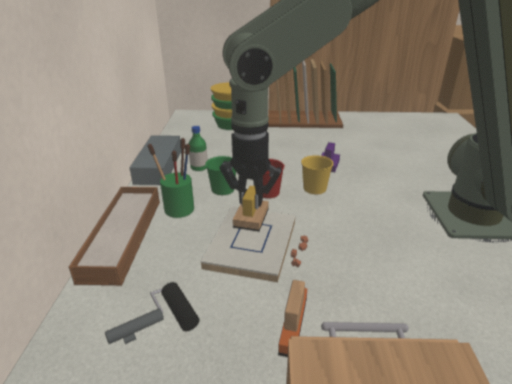

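Emit:
servo_tool([
  [0,0,-8,0,0,0],
  [0,0,-16,0,0,0],
  [-0.3,0.3,-24,0,0,0],
  [-0.3,0.3,-30,0,0,0],
  [-0.3,0.3,-35,0,0,0],
  [-0.3,0.3,-38,0,0,0],
  [-0.3,0.3,-40,0,0,0],
  [-0.3,0.3,-40,0,0,0],
  [-0.3,0.3,-40,0,0,0],
  [-0.3,0.3,-40,0,0,0],
])

```text
time: 25.65
position: [0.5828, 0.1392, 0.069]
eef_rot: [0.703, 0.077, 0.703, -0.077]
wrist_force: [-0.6, 0.3, -2.1]
finger_gap: 0.023
```

Run:
```python
from ol import *
st=env.get_state();print(st['time'],st['position'],st['wrist_force'],st['torque'],st['finger_gap'])
R_=R.from_quat(np.roll(st['eef_rot'],-1)).as_matrix();print(np.degrees(np.arctan2(R_[1,2],R_[0,2])),R_)
s=env.snapshot('wrist');save(s,'w11')
a=cv2.imread('pics/w11.png');cv2.imwrite('pics/w11b.png',cv2.resize(a[130:260,170:340],None,fx=4,fy=4))
w=wristcam(s,st)
C=np.array([581.1,136.3])/1000;y=np.radians(-12.55);ex=np.array([np.cos(y),np.sin(y)]);ey=np.array([-np.sin(y),np.cos(y)])
f=lambda X,Y,z:[*(C+ex*X/1000+ey*Y/1000),z/1000]
print('exp outline inner far corners',proj(w,[f(-33,48,24),f(33,48,24)]))
print('exp block bottom far',proj(w,[f(-30,45,34),f(30,45,34)]))
print('exp block top far',proj(w,[f(-30,45,58),f(30,45,58)]))
s=env.snapshot('side');save(s,'s11');cv2.imwrite('pics/s11b.png',cv2.resize(cv2.imread('pics/s11.png')[160:290,190:320],None,fx=4,fy=4,interpolation=cv2.INTER_CUBIC))
```

```text
25.65 [0.5828 0.1392 0.069 ] [-0.5525  0.3386 -2.0666] [ 0.0016 -0.0371 -0.0062] 0.02298531688578491
-12.545542575789982 [[ 0.0005  0.2172  0.9761]
 [ 0.0001  0.9761 -0.2172]
 [-1.      0.0002  0.0005]]
exp outline inner far corners [[191.398  150.8393]
 [310.734  150.8665]]
exp block bottom far [[194.1897 159.7657]
 [307.9022 159.788 ]]
exp block top far [[185.7796 170.0667]
 [316.1717 170.0876]]
```

View pics/w11b.png

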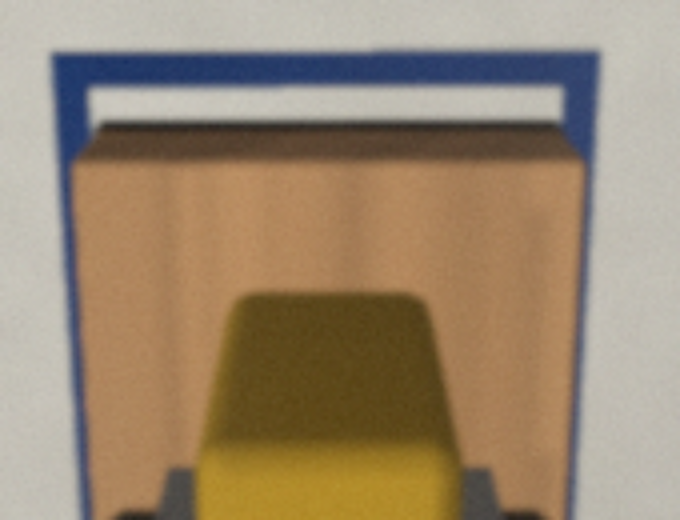

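View pics/s11b.png

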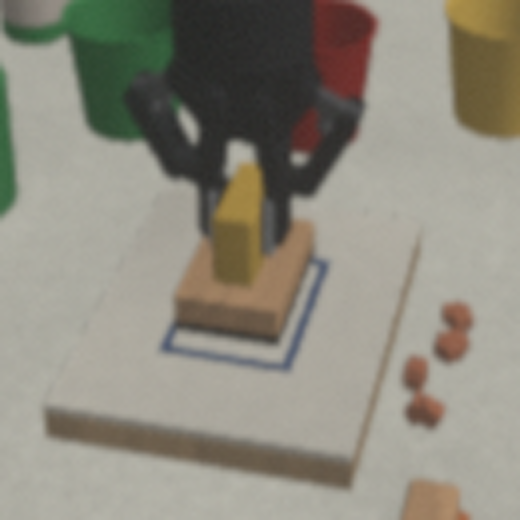

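Emit:
servo_tool([
  [-0.3,0,-0.3,0,0,0],
  [-0.6,0.1,-0.6,0,0,0],
  [-0.6,0.1,-0.6,0,0,0],
  [-0.6,0.1,-0.6,0,0,0],
  [-0.6,0.1,-0.6,0,0,0],
  [-0.6,0.1,-0.6,0,0,0],
  [-0.6,0.1,-0.6,0,0,0],
  [-0.6,0.1,-0.6,0,0,0],
  [-0.6,0.1,-0.6,0,0,0],
  [-0.6,0.1,-0.6,0,0,0],
])

```text
time: 27.0
position: [0.5821, 0.1393, 0.0682]
eef_rot: [0.703, 0.077, 0.703, -0.077]
wrist_force: [0.0, 0.0, -2.7]
finger_gap: 0.0236
```

Run:
```python
from ol import *
st=env.get_state();print(st['time'],st['position'],st['wrist_force'],st['finger_gap'],np.abs(st['dq']).max())
s=env.snapshot('wrist');save(s,'w12')
a=cv2.imread('pics/w12.png');cv2.imwrite('pics/w12b.png',cv2.resize(a[130:260,170:340],None,fx=4,fy=4))
s=env.snapshot('top');save(s,'t12');cv2.imwrite('pics/t12b.png',cv2.resize(cv2.imread('pics/t12.png')[80:330,80:440],None,fx=2.2,fy=2.2))
```

```text
27.0 [0.5821 0.1393 0.0682] [ 0.0308  0.019  -2.7219] 0.023568020071963337 0.001785460860042061
```

View pics/w12b.png

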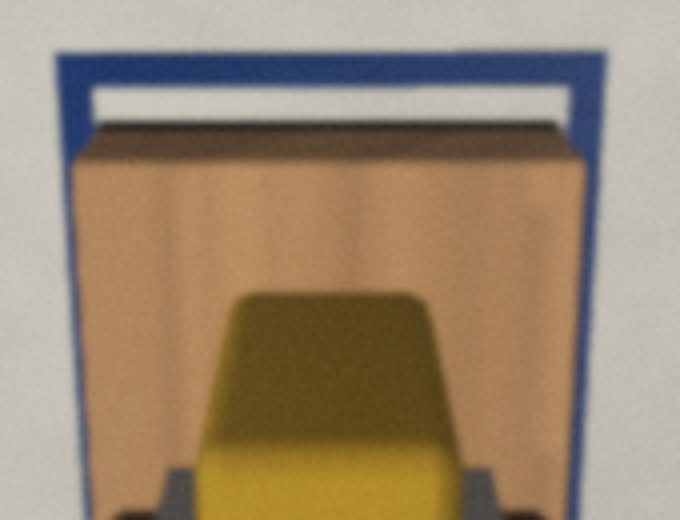

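View pics/t12b.png

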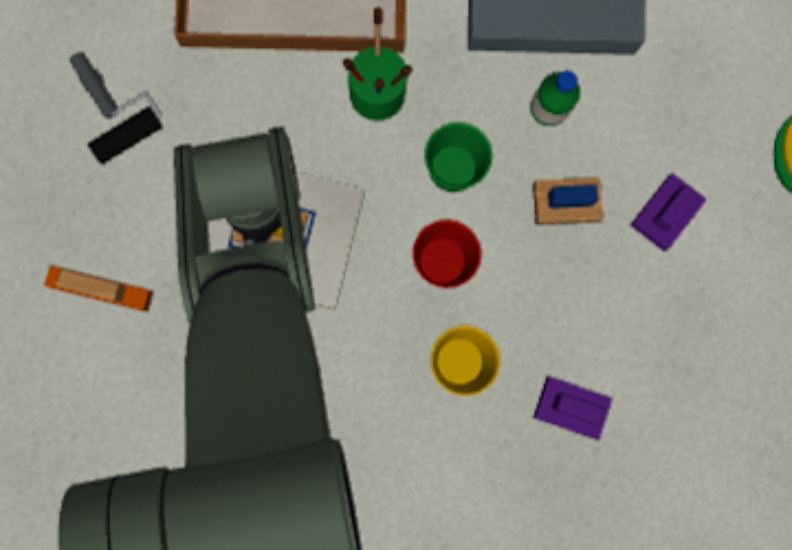

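```bash
python3 -c "
from station import env
print(env.sign_off())"
```

```text
the job is handed in; nothing more can be done
None
```

The job is done and handed in at about 27 s, with the printing block still held over the blue outline. I found no failed or conflicting checks.

- **Chips:** I gripped the scraper by its handle and wiped once toward the robot, with its sole about 1 mm above the panel. All four chips lie on the table on the panel's robot side, and the camera views after the wipe show the panel clean.
- **Scraper:** It stands upright on the table, back at its starting place to the left of the panel.
- **Printing block:** I carried it over the tubs with its face at about 130–145 mm; the tubs are 88 mm high. Its face is now about 10 mm above the panel.
- **Last check:** In the wrist picture the block is centred on the outline across its width to about 0.3 mm and lengthwise to about 0.5 mm. It is level and squared up to well under a degree. The wrist force showed only the block's weight (2.7 N).
- **Everything else:** The tubs, the other blocks and the other bystanders look unmoved in the last top view.

The centring figures rest on the wrist camera, whose calibration is good to about 2 mm. I measured both the outline and the block with that same camera, so most of that error should cancel.

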